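Unload the photometer through its touch-latch hatch

ROBOT

A 6-joint arm with a two-finger parallel gripper is mounted at the origin on the work surface. World frame = base frame: x ahead of the robot, y to its left, z up, the work surface at z = 0. Lengths are in m, angles in degrees, forces in N, time in s.
With the tool pointing down it reaches from about 0.375 to 0.9 m from the base axis. Payload 3.1 kg.
Tool frame: the origin (TCP) lies midway between the tips of the shut fingers; the grasp point (between the pads) lies 19 mm behind it; z points along the fingers, y is the line along which they close (so a half turn about z gives the same grasp; the last joint's range is limited). The gripper opens to 87 mm and grips with 3 to 60 N. Pads are 19 mm wide; open, the fingers measure 117 mm over their backs; the gripper's body (75 mm by 190 mm) begins 51 mm behind the grasp point.
Start: joints at [-82.305, 30.224, 82.088, -0, 67.689, -10.227], TCP at [0.192, -0.595, 0.223] pointing down, gripper open.
Joint ranges: [-176.69, 176.69], [-43.24, 126.21], [12.49, 139.97], [-82, 262], [0, 151.66], [-163.58, 163.58]. Speed limits (degrees/s): [159.86, 159.86, 180, 180, 180, 180].

INTERFACE

Orientations are given as a 3x3 rotation matrix whose columns are the frame's x, y, z axes.
In Python, from rig import bot, optics gives the robot as it stands (bot), with the cameras (optics).
- The arm moves only by the shell command python3 steer.py 'ROWS'. ROWS is a JSON list of rows, 1 to 20 of them, each of 7 numbers: dx, dy, dz in m, then a rotation vector rx, ry, rz in degrees, then the opening from 0.0 (shut) to 1.0 (fully open); each row is the pose to reach, as a shift and turn from the pose commanded when the command began, along the tool's axes at that moment; what a row does not reach only later rows make up. A row lasts 1/10 s, in which the tool goes at most 0.05 m and 8.59 degrees, less where a joint would pass 70% of its speed; a pose out of reach is approached as far as the arm can. The fingers move at their own pace and stop on an object; the grip force is fixed at half the most. Time passes only in rows, so rows that do not move let the fingers close. It prints the time, the measured TCP pose, the force, the opening and the grip force at its end. Input that does not fit is refused with a message, and nothing moves.
- bot.read_state(): the state, without advancing time (a new reading comes with each control period).
- optics.capture(name): name is "scene" or "top" or "wrist"; returns a dict with "color" (384x512x3 uint8, red, green, blue), "K" (3x3 intrinsics, pixels), "view" (4x4, takes a point from world to camera coordinates); the wrist camera has in their place "mount" (4x4, takes a point from camera to tool coordinates, whose origin is the TCP and whose axes are the flange's). Camera axes: x right, y up, looking along -z (the intrinsics and any distortion apply to the point x, -y, -z); pixel columns grow to the right and rows downward; lengths in m; the calibration is good to about 2 mm. A picture is of the moment at which its call begins: read the wrist's pose just before it. There is no depth.
- bot.hand_in(): hands the job in; it is judged then, once.
The state is a dict: "time_s": time; "joint_positions": joint angles; "qvel": joint speeds; "tau": joint torques, N m; "position": TCP position; "tcp_rot": TCP orientation; "force": force on the tool from outside, world axes, zero at the start; "moment": the same for the moment, N m; "opening": opening from 0.0 (shut) to 1.0 (fully open); "grasp_force": force on a finger pad.
Only numpy, scipy, OpenCV 4.12 (cv2) and the standard library are available. Lean on these libraries where they do the work, as an engineer would, in place of code of your own. Each camera call takes 0.05 s, during which the arm holds its last target. There are 200 camera calls.

TASK

Press the photometer's hatch until its touch latch clicks, keep your fingers on the hatch as it springs up so that it never flies open, and ease it round until it stands fully open. Then lift the cuvette carrier out of the tilted well and set it down upright, without dropping it, flat inside the steel tray. Let go, leave the hatch open, do not ram the hatch, and leave everything else where it stands.

Things in the scene. Friction and masses are not known exactly. Their poses are not given: they have to be found in the camera images.
- photometer: White bench photometer, 320 (x) x 260 (y) mm, fixed; origin under its centre, -x side towards the robot, yaw within 0.2 rad. Flat deck sloping 28 deg down to its -x side: 70 mm high at x=-160, 200 mm at x=+87; behind that a 200 mm block and a screen to 265 mm. Deck axes (its frame): u = (cos28,0,sin28) up the slope, v = +y, n = (-sin28,0,cos28) out of the deck.
- hatch_hinge (a point): Fixed point on the hatch's hinge line, mid-length, in the plane of the deck; oriented as the photometer. The line runs along u, at the hatch's +v edge. The hatch is a flat grey plate in mid-deck, 140 (u) x 130 (hinge to free edge) x 6 mm, 220 g, flush, with no handle and no edge to grip when shut. Opening, the free edge rises along n and swings over to the +v side.
- hatch_press (a point): White dot on the hatch's outer face, mid-length, 105 mm from the hinge line, 25 mm from the free edge; moves with the hatch; its z is the hatch's outward normal (n when shut), x is along u. Pressing about here by about 5 mm with some 4 to 8 N throws the latch (hard stop at 7 mm); if not thrown, the hatch just comes back flush.
- hatch (a joint): Hatch angle, rad: 0 latched, -0.065 pressed fully in, 1.9 open on its stop. Once clicked, a spring drives it up as the finger retreats (1 to 2 N at the free edge) right to 1.9 and keeps it there. A finger on the outer face backing off slowly round the arc holds it; left alone it flies up at over 5 rad/s. Over 3 rad/s is flying open, over 70 N is ramming.
- carrier: Grey cuvette carrier, 110 to 230 g: foot 36 (x) x 90 (y) x 30 (z) mm; grip fin on its middle, 14 (x) x 36 (y), z 30 to 58; clear cuvettes 12 x 12 at y = +-34, up to z 54. Origin: centre of underside. Starts under the hatch, tilted with the deck (x along u, y along v, z along n). Grip the fin across its 14 mm, fingers closing along u, tool tilted along n.
- well (a point): Fixed point at the centre of the well's mouth, in the plane of the deck, oriented as the photometer. The mouth under the hatch is 144 (u) x 134 (v) mm, the floor 78 mm below it along n. The carrier stands on the floor, centre 12 mm to the -v side, fin top 20 mm below the deck, with 2 mm play between cradle strips 18 mm high; draw it out along n.
- tray: Shallow open steel tray, fixed, 140 (x) x 130 (y) x 14 mm high, walls and floor 4-5 mm; origin under its centre, inner floor 5 mm above the bench. It lies to the robot's right, its place swapped at random with the tube rack's.
- tube_rack: Bystander: black rack 130 x 90 mm with capped tubes up to 90 mm high; origin under its centre. Beyond or before the tray. No bystander may be shifted by more than 30 mm.
- reagent: Bystander: amber bottle, 70 mm across, 170 mm high, origin under its centre; left of the photometer.
- strip_jar: Bystander: white jar, 40 mm across, 60 mm high, origin under its centre; right of the tray.
- meter: Bystander: white hand-held meter lying flat, 100 x 50 x 16 mm, origin under its centre; near left.
- glove_box: Bystander: cardboard box 120 x 230 x 80 mm, origin under its centre; far left.
- card_box: Bystander: pale box 90 x 150 x 50 mm, origin under its centre; beside the tray or rack.

How it is judged:
By the outcome, as a careful person would: the job done as asked, in the order asked, and still so for the second after the job is handed in, with the robot touching nothing.
It also fails if it takes over 67 s, if anything falls off the work surface, if the arm or the gripper's body presses on something with over 40 N, if the wrist force passes 120 N, or if a joint passes its speed limit or range.

## Working session

There is one attempt and no reset: what is moved stays moved. The work goes in short steps, Python scripts to look and compute and a shell command to move; the robot and the scene stay as the last step left them, time stands still between calls to the robot, and variables do not carry over. Pictures are saved under pics/ and viewed, at most 10 in all, crops included, and the job is handed in when it is done.

```bash
ls; mkdir -p pics
python3 - <<'E'
from rig import bot, optics
import cv2,numpy as np
s=bot.read_state();print({k:np.round(v,3).tolist() for k,v in s.items()})
for n in ["scene","top"]:
    c=optics.capture(n);cv2.imwrite(f"pics/{n}0.png",c["color"][:,:,::-1]);np.savez(f"pics/{n}0.npz",**c)
    print(n,c.keys(),np.round(c["K"],1).tolist(),np.round(c["view"],3).tolist())
w=optics.capture("wrist");print(w.keys(),np.round(w["mount"],3).tolist(),w["K"].tolist())
E
```

```text
pics
rig.py
steer.py
{'time_s': 0.0, 'joint_positions': [-82.307, 30.279, 82.156, -0.001, 67.69, -10.226], 'qvel': [-0.017, -0.043, 0.028, -0.045, 0.028, 0.015], 'tau': [-0.001, -44.005, -17.659, 0.063, 0.058, -0.0], 'position': [0.192, -0.594, 0.222], 'tcp_rot': [[0.951, 0.308, -0.0], [0.308, -0.951, 0.002], [0.0, -0.002, -1.0]], 'force': [-1.164, 0.736, 0.812], 'moment': [0.023, 0.024, -0.016], 'grasp_force': 0.0, 'opening': 1.002}
scene dict_keys(['color', 'K', 'view']) [[430.3, 0.0, 258.6], [0.0, 430.3, 188.5], [0.0, 0.0, 1.0]] [[0.806, 0.592, 0.018, -0.434], [-0.493, 0.655, 0.573, 0.22], [0.327, -0.47, 0.82, -1.554], [0.0, 0.0, 0.0, 1.0]]
top dict_keys(['color', 'K', 'view']) [[387.1, 0.0, 256.0], [0.0, 387.1, 198.8], [0.0, 0.0, 1.0]] [[-0.031, -0.999, 0.011, -0.004], [0.999, -0.03, 0.039, -0.537], [-0.039, 0.012, 0.999, -1.109], [0.0, 0.0, 0.0, 1.0]]
dict_keys(['color', 'K', 'mount']) [[-0.0, 0.961, 0.278, 0.077], [1.0, 0.0, 0.001, -0.0], [0.001, 0.278, -0.961, -0.161], [0.0, 0.0, 0.0, 1.0]] [[274.7691097329852, 0.0, 254.41539670672424], [0.0, 274.7691097329852, 192.1332563121531], [0.0, 0.0, 1.0]]
```

View pics/scene0.png

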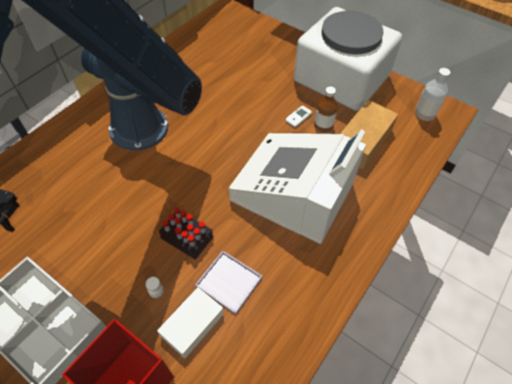

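View pics/top0.png

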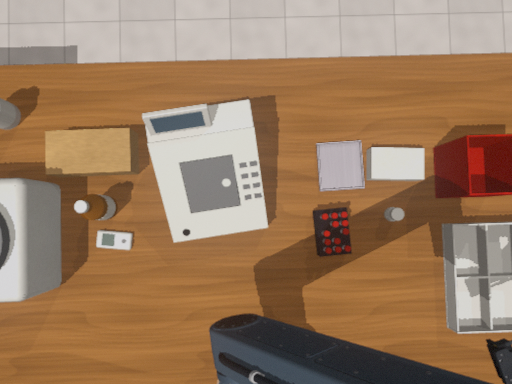

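The scene view shows the photometer with its grey hatch (around 290,162) and white dot (282,170), the tray at (229,281) and the rack at (187,233). In the top view the hatch corners are near (180,163), (234,155), (241,205) and (188,213), with the dot at (226,183). The tray is at (341,166), beyond the rack at (333,232).

```bash
cat > fit.py <<'E'
import cv2,numpy as np
from scipy.optimize import least_squares
from scipy.spatial.transform import Rotation as R
D={n:np.load(f"pics/{n}0.npz") for n in("scene","top")}
def proj(n,P):
    d=D[n];p=np.atleast_2d(P)@d["view"][:3,:3].T+d["view"][:3,3];p=p*[1,-1,-1]
    q=p@d["K"].T;return q[:,:2]/q[:,2:]
def quad(n,seed,lo,hi,box):
    g=cv2.cvtColor(D[n]["color"],cv2.COLOR_RGB2GRAY)
    m=cv2.inRange(g,lo,hi);x0,y0,x1,y1=box;k=np.zeros_like(m);k[y0:y1,x0:x1]=m[y0:y1,x0:x1]
    _,l=cv2.connectedComponents(k,connectivity=4);m=(l==l[seed[1],seed[0]]).astype(np.uint8)
    c=max(cv2.findContours(m,0,cv2.CHAIN_APPROX_NONE)[0],key=cv2.contourArea)
    h=cv2.convexHull(c);e=5.
    a=cv2.approxPolyDP(h,e,True)
    while len(a)>4:e+=.5;a=cv2.approxPolyDP(h,e,True)
    # refine by edge line fits
    a=a[:,0].astype(float);L=[]
    pts=c[:,0].astype(float)
    for i in range(len(a)):
        p,q=a[i],a[(i+1)%len(a)];t=(q-p)/np.linalg.norm(q-p);r=pts-p
        s=r@t;dd=abs(r@[-t[1],t[0]]);w=pts[(dd<2.5)&(s>5)&(s<np.linalg.norm(q-p)-5)]
        vx,vy,x,y=cv2.fitLine(w.astype(np.float32),cv2.DIST_HUBER,0,.01,.01).ravel();L.append(np.cross([x,y,1],[x+vx,y+vy,1]))
    C=[np.cross(L[i-1],L[i]) for i in range(len(L))];C=np.array([c[:2]/c[2] for c in C])
    return C,m.sum()
def order(C,ref): return np.array([C[np.argmin(np.linalg.norm(C-r,axis=1))] for r in ref])
E
python3 - <<'E'
from fit import *
g={n:cv2.cvtColor(D[n]["color"],cv2.COLOR_RGB2GRAY) for n in D}
print(g["top"][180,170:250].tolist());print(g["top"][150:220,205].tolist());print(g["scene"][160,255:330].tolist())
print(g["top"][166,305:375].tolist());print(g["scene"][280,190:270].tolist())
t=cv2.resize(g["top"][140:225,150:265],None,fx=4,fy=4,interpolation=2)
s=cv2.resize(g["scene"][135:205,235:330],None,fx=4,fy=4,interpolation=2)
o=np.zeros((max(len(t),len(s)),t.shape[1]+s.shape[1]),np.uint8);o[:len(t),:t.shape[1]]=t;o[:len(s),t.shape[1]:]=s
print(o.shape);o=o[:, :];cv2.imwrite("pics/crop.png",cv2.resize(o,(800,int(o.shape[0]*800/o.shape[1]))))
E
```

```text
[215, 215, 215, 214, 215, 215, 215, 216, 216, 215, 215, 216, 198, 149, 126, 129, 129, 129, 128, 130, 128, 131, 128, 129, 128, 129, 128, 127, 130, 128, 128, 128, 130, 128, 128, 129, 127, 128, 129, 129, 129, 126, 126, 128, 127, 129, 127, 128, 128, 129, 129, 130, 164, 202, 215, 215, 216, 214, 213, 193, 148, 128, 128, 127, 129, 120, 171, 210, 215, 215, 214, 213, 213, 214, 214, 213, 214, 215, 215, 215]
[215, 215, 215, 215, 215, 216, 216, 216, 172, 138, 133, 131, 129, 130, 131, 129, 129, 130, 130, 129, 129, 128, 129, 128, 129, 127, 129, 129, 127, 128, 129, 128, 129, 128, 129, 129, 127, 128, 127, 128, 128, 128, 127, 128, 126, 127, 129, 128, 129, 127, 129, 128, 127, 128, 129, 128, 126, 128, 127, 128, 124, 199, 215, 214, 215, 215, 215, 215, 215, 216]
[242, 242, 242, 242, 242, 242, 242, 242, 241, 242, 242, 243, 243, 241, 218, 165, 126, 119, 120, 121, 122, 120, 121, 122, 120, 122, 121, 122, 122, 122, 121, 122, 122, 124, 122, 122, 122, 122, 122, 124, 124, 122, 122, 122, 121, 123, 123, 122, 123, 122, 123, 123, 121, 121, 155, 214, 242, 244, 243, 242, 242, 242, 243, 242, 242, 243, 242, 242, 242, 243, 242, 240, 236, 225, 224]
[126, 128, 129, 128, 127, 127, 126, 127, 126, 125, 122, 122, 111, 159, 165, 153, 178, 178, 179, 180, 179, 179, 179, 176, 179, 181, 179, 179, 180, 180, 179, 179, 180, 179, 178, 180, 179, 178, 180, 182, 181, 181, 181, 181, 179, 180, 180, 181, 184, 185, 183, 180, 182, 180, 177, 160, 136, 140, 138, 120, 120, 126, 130, 130, 129, 123, 182, 213, 215, 214]
[113, 113, 117, 121, 118, 118, 117, 128, 155, 171, 148, 142, 196, 239, 244, 243, 242, 241, 241, 241, 241, 241, 241, 241, 241, 241, 241, 242, 242, 242, 241, 240, 240, 240, 239, 239, 240, 239, 239, 239, 240, 239, 239, 238, 240, 239, 239, 239, 240, 240, 239, 239, 239, 239, 240, 240, 239, 239, 239, 239, 239, 239, 239, 238, 235, 235, 232, 221, 189, 130, 87, 92, 114, 124, 125, 126, 126, 131, 131, 128]
(340, 840)
```

View pics/crop.png

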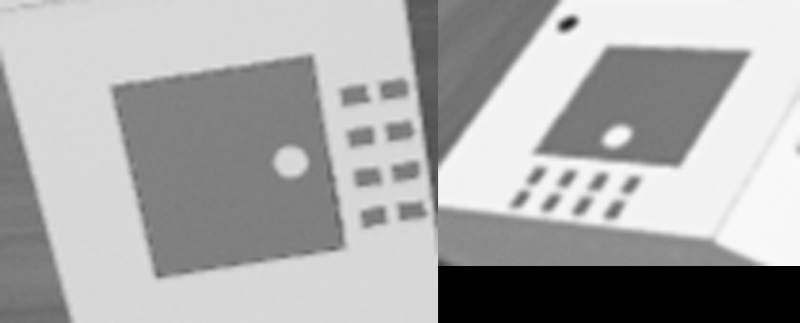

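The crop shows the hatch as a clean grey quadrilateral in both views, with the white dot near its keypad edge (-v). That is sharp enough to fit its pose.

```bash
cat >> fit.py <<'E'
def frame(yaw,tilt):return R.from_euler("ZY",[yaw,-tilt]).as_matrix()  # cols u,v,n
H=np.array([[-70,0],[70,0],[70,-130],[-70,-130]])*1e-3
def hatch():
    obs={"top":order(quad("top",(205,190),100,170,(165,145,250,220))[0],[(188,213),(180,163),(234,155),(241,205)]),
         "scene":order(quad("scene",(290,155),100,180,(255,140,325,182))[0],[(278,147),(314,147),(297,176),(262,172)])}
    return obs
E
python3 - <<'E'
from fit import *
o=hatch()
for k in o:print(k,o[k].round(1).tolist())
# scene correspondences: u up slope=+x(away); find by predicted
def res(p,tf=None,ret=False):
    F=frame(p[3],p[4] if len(p)>4 else np.radians(28));P=p[:3]+np.c_[H,np.zeros(4)]@F.T
    r=np.concatenate([proj(n,P)-o[n] for n in o]);return r.ravel()
p0=[.6,.15,.135,.15]
print("pred scene",proj("scene",np.array(p0[:3])+np.c_[H,np.zeros(4)]@frame(p0[3],.488).T).round(0).tolist())
for q in (p0,p0+[.488]):
    s=least_squares(res,q,x_scale=.01,loss="soft_l1");print(s.x.round(4).tolist(),"rms",np.sqrt(np.mean(res(s.x)**2)),res(s.x).round(1).tolist())
x=least_squares(res,p0).x;F=frame(x[3],np.radians(28));np.savez("hatch.npz",p=x[:3],F=F)
d=x[:3]+F@[0,-.105,0];print("dot",d.round(4),"pred px",proj("top",d),proj("scene",d))
for n,b in(("top",(215,172,234,192)),("scene",(273,160,292,179))):
    g=cv2.cvtColor(D[n]["color"],cv2.COLOR_RGB2GRAY)[b[1]:b[3],b[0]:b[2]]
    _,l,st,c=cv2.connectedComponentsWithStats((g>170).astype(np.uint8));print(n,st.tolist(),(c+b[:2]).round(1).tolist())
# tray: outer rim z=.014
for n,seed in(("top",(341,166)),("scene",(229,281))):
    g=D[n]["color"];hsv=cv2.cvtColor(g,cv2.COLOR_RGB2HSV);m=(hsv[:,:,1]<60).astype(np.uint8)
    _,l,st,c=cv2.connectedComponentsWithStats(m,connectivity=4);i=l[seed[1],seed[0]];print(n,st[i].tolist(),c[i])
E
```

```text
top [[190.8, 212.1], [179.1, 162.8], [231.0, 154.5], [240.0, 204.4]]
scene [[279.5, 146.7], [316.0, 148.5], [297.6, 178.2], [259.7, 174.6]]
pred scene [[286.0, 155.0], [325.0, 157.0], [307.0, 188.0], [267.0, 185.0]]
[0.5643, 0.1614, 0.1396, 0.1257] rms 0.37814190686212534 [-0.1, -0.1, -0.0, -0.2, -0.0, 0.0, -0.5, -0.1, -0.7, -0.1, 0.6, -0.5, -0.2, 0.3, -0.8, 0.4]
[0.5643, 0.1614, 0.1396, 0.1253, 0.492] rms 0.3756000290796248 [-0.1, -0.2, -0.0, -0.2, -0.0, 0.0, -0.5, -0.1, -0.7, -0.0, 0.6, -0.5, -0.2, 0.3, -0.7, 0.4]
dot [0.5775 0.0573 0.1396] pred px [[225.70055597 181.68449404]] [[281.48290903 170.80167958]]
top [[0, 0, 19, 20, 323], [7, 7, 9, 8, 57]] [[223.7, 181.4], [225.9, 182.3]]
scene [[0, 0, 19, 18, 297], [5, 8, 8, 6, 34], [0, 17, 19, 2, 30]] [[282.2, 168.0], [281.5, 170.5], [280.5, 177.6]]
top [316, 140, 49, 51, 2191] [340.18165221 165.3044272 ]
scene [157, 251, 105, 107, 4632] [209.14723661 301.99373921]
```

```bash
cat > plan.py <<'E'
from fit import *
from rig import bot, optics
h=np.load("hatch.npz");hp=h["p"].copy();F=h["F"];u,v,n=F.T
def tool(phi):
    A=n*np.cos(phi)+v*np.sin(phi);x=v*np.cos(phi)-n*np.sin(phi);return np.c_[x,np.cross(-A,x),-A]
def rel(p,Rt,s=None):
    s=s or bot.read_state();R0=np.array(s["tcp_rot"]);return np.r_[R0.T@(np.array(p)-s["position"]),R.from_matrix(R0.T@Rt).as_rotvec(degrees=True)]
E
python3 - <<'E'
from plan import *
dot=hp-.103*v
for k in(.05,): print(rel(dot+k*n,tool(0)).round(4).tolist(), (dot+k*n).round(3))
print(rel(dot+.20*n,tool(0)).round(4).tolist())
# tray
g=D["top"]["color"];hsv=cv2.cvtColor(g,cv2.COLOR_RGB2HSV);m=(hsv[:,:,1]<60).astype(np.uint8)
_,l=cv2.connectedComponents(m,connectivity=4);pts=np.argwhere(l==l[166,341])[:,::-1].astype(np.float32)
print(cv2.minAreaRect(pts))
def unproj(n,px,z):
    return least_squares(lambda q:proj(n,[q[0],q[1],z])[0]-px,[.6,-.2]).x
b=cv2.boxPoints(cv2.minAreaRect(pts));print(b);W=np.array([unproj("top",q,.012) for q in b]);print(W.round(3).tolist(),W.mean(0),np.linalg.norm(np.diff(W,axis=0),axis=1))
print("scene px of rect",proj("scene",np.c_[W,[.014]*4]).round(0).tolist())
print("rack", unproj("top",[333,232],.08),"reagent base?",unproj("top",[97,208],.1),"jar",unproj("top",[395,214],.06),"cardbox",unproj("top",[397,163],.05))
E
```

```text
[0.5443, -0.5074, 0.0391, -23.4234, 19.2634, -77.5949] [0.554 0.056 0.184]
[0.4752, -0.5208, -0.0934, -23.4234, 19.2634, -77.5949]
((340.171875, 165.3206024169922), (48.607574462890625, 45.20947265625), 85.76361083984375)
[[315.83356 142.75307]
 [360.9195  139.41338]
 [364.5102  187.88814]
 [319.42426 191.22783]]
[[0.694, -0.199], [0.7, -0.331], [0.558, -0.336], [0.553, -0.205]] [ 0.62632716 -0.26785771] [0.13203944 0.14177626 0.13140395]
scene px of rect [[261.0, 275.0], [234.0, 313.0], [193.0, 284.0], [221.0, 249.0]]
rack [ 0.43739843 -0.22537736] reagent base? [0.52120058 0.40182338] jar [ 0.48068301 -0.40349883] cardbox [ 0.62349897 -0.41923987]
```

```bash
python3 steer.py '[[0.12, -0.13, -0.09, 0, 0, 0, 0], [0.12, -0.13, -0.09, 0, 0, 0, 0], [0.12, -0.13, -0.09, 0, 0, 0, 0], [0.12, -0.13, -0.09, 0, 0, 0, 0], [0.4752, -0.5208, -0.0934, -23.4, 19.3, -77.6, 0], [0.4752, -0.5208, -0.0934, -23.4, 19.3, -77.6, 0], [0.4752, -0.5208, -0.0934, -23.4, 19.3, -77.6, 0], [0.4752, -0.5208, -0.0934, -23.4, 19.3, -77.6, 0], [0.4752, -0.5208, -0.0934, -23.4, 19.3, -77.6, 0], [0.4752, -0.5208, -0.0934, -23.4, 19.3, -77.6, 0], [0.4752, -0.5208, -0.0934, -23.4, 19.3, -77.6, 0], [0.4752, -0.5208, -0.0934, -23.4, 19.3, -77.6, 0], [0.4752, -0.5208, -0.0934, -23.4, 19.3, -77.6, 0], [0.4752, -0.5208, -0.0934, -23.4, 19.3, -77.6, 0], [0.4752, -0.5208, -0.0934, -23.4, 19.3, -77.6, 0], [0.4752, -0.5208, -0.0934, -23.4, 19.3, -77.6, 0], [0.4752, -0.5208, -0.0934, -23.4, 19.3, -77.6, 0]]'
python3 - <<'E'
from plan import *
s=bot.read_state();print(np.round(s["joint_positions"],1),s["opening"])
dot=hp-.103*v
for k in(.20,.02,0):print(rel(dot+k*n,tool(0)).round(4).tolist())
w=optics.capture("wrist");cv2.imwrite("pics/wrist1.png",w["color"][:,:,::-1])
E
```

```text
time_s: 1.85
position: [0.4839, 0.0478, 0.3157]
tcp_rot: [[-0.128, 0.876, 0.465], [0.992, 0.113, 0.059], [-0.001, 0.469, -0.883]]
force: [-0.1, -0.9, -0.8]
opening: 0.003
grasp_force: 0.0
[-13.9   2.4 114.   15.8  38.3 -31.5] 0.002874790560080826
[-0.0003, 0.0004, -0.0003, -0.0369, -0.0072, 0.1664]
[-0.0004, 0.0005, 0.1797, -0.0369, -0.0072, 0.1664]
[-0.0004, 0.0005, 0.1997, -0.0369, -0.0072, 0.1664]
```

View pics/wrist1.png

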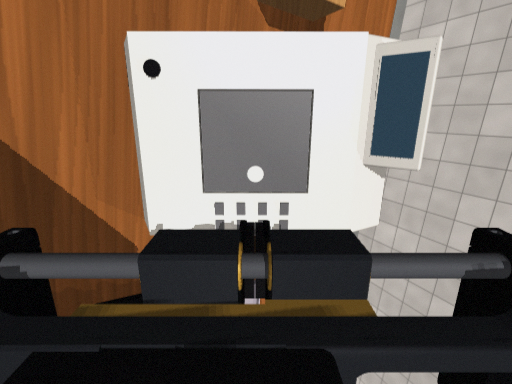

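```bash
python3 steer.py '[[0, 0, 0.04, 0, 0, 0, 0], [0, 0, 0.08, 0, 0, 0, 0], [0, 0, 0.12, 0, 0, 0, 0], [0, 0, 0.15, 0, 0, 0, 0], [0, 0, 0.17, 0, 0, 0, 0], [0, 0, 0.185, 0, 0, 0, 0], [0, 0, 0.192, 0, 0, 0, 0], [0, 0, 0.192, 0, 0, 0, 0], [0, 0, 0.192, 0, 0, 0, 0]]'
```

```text
time_s: 2.8
position: [0.5737, 0.0574, 0.1469]
tcp_rot: [[-0.124, 0.876, 0.466], [0.992, 0.11, 0.057], [-0.001, 0.47, -0.883]]
force: [-0.6, 0.3, 0.4]
opening: 0.003
grasp_force: 0.0
```

The wrist view shows the hatch squared with the image, with corners near (198,90), (313,90), (309,193) and (202,193). The dot at (255,174) lines up with the fingers, so I'll descend to contact.

```bash
python3 steer.py '[[0, 0, 0.002, 0, 0, 0, 0], [0, 0, 0.004, 0, 0, 0, 0], [0, 0, 0.006, 0, 0, 0, 0], [0, 0, 0.006, 0, 0, 0, 0]]' | grep -E 'pos|force'; python3 steer.py '[[0, 0, 0.001, 0, 0, 0, 0], [0, 0, 0.002, 0, 0, 0, 0], [0, 0, 0.002, 0, 0, 0, 0]]'| grep -E 'pos|force'; python3 steer.py '[[0, 0, 0.001, 0, 0, 0, 0], [0, 0, 0.002, 0, 0, 0, 0], [0, 0, 0.002, 0, 0, 0, 0]]'| grep -E 'pos|force'
```

```text
position: [0.5766, 0.0587, 0.1412]
force: [-0.2, 0.1, -0.5]
grasp_force: 0.0
position: [0.5775, 0.0588, 0.1395]
force: [-0.9, 0.4, 3.0]
grasp_force: 1.4
position: [0.5784, 0.059, 0.1376]
force: [-1.0, 1.6, 3.3]
grasp_force: 1.9
```

```bash
for i in 1; do python3 steer.py '[[0, 0, 0.001, 0, 0, 0, 0], [0, 0, 0.002, 0, 0, 0, 0], [0, 0, 0.002, 0, 0, 0, 0]]'| grep -E 'pos|force'; done; python3 steer.py '[[0, 0, 0.001, 0, 0, 0, 0], [0, 0, 0.001, 0, 0, 0, 0]]'| grep -E 'pos|force'; python3 steer.py '[[0, 0, 0.001, 0, 0, 0, 0], [0, 0, 0.001, 0, 0, 0, 0]]'| grep -E 'pos|force'
```

```text
position: [0.5794, 0.0591, 0.1358]
force: [-1.3, 1.7, 4.6]
grasp_force: 1.9
position: [0.5798, 0.0592, 0.135]
force: [-2.1, 2.1, 5.7]
grasp_force: 2.7
position: [0.58, 0.0593, 0.1347]
force: [-5.9, 1.4, 10.9]
grasp_force: 5.7
```

```bash
cat >> plan.py <<'E'
W=.0095
def off(s):  # face plane offset along n, at hard stop
    return (np.array(s["position"])-hp)@n+.0935*np.sin(.063)
def arc(th,rc,dn=0,k=.45):
    ph=k*max(th,0);T=tool(ph);C=hp+dn*n+rc*(-v*np.cos(th)+n*np.sin(th));return C+W*T[:,0],T
E
python3 - <<'E'
from plan import *
s=bot.read_state();q=np.array(s["position"])-hp;print("uvn",(q@F).round(4),"off",off(s),np.round(s["joint_positions"],1))
rc=-(q@v)+W;dn=off(s);uu=(q@u);print(rc,dn)
hp[:]=hp+uu*u
for th in np.arange(-.0,.351,.05):
    p,T=arc(th,rc,dn);print(round(th,2),rel(p,T,s).round(4).tolist())
E
```

```text
uvn [ 1.000e-04 -1.033e-01 -5.600e-03] off 0.0002857079067559755 [ -9.2  29.1 114.7  40.2  11.8 -54.2]
0.11280932565355388 0.0002857079067559755
-0.0 [-0.0, 0.0, -0.0059, 0.0405, 0.0331, 0.0522]
0.05 [0.0001, 0.0, -0.0113, 0.0411, -1.256, 0.0517]
0.1 [0.0005, 0.0, -0.0167, 0.0417, -2.5452, 0.0513]
0.15 [0.0012, 0.0, -0.0221, 0.0423, -3.8343, 0.0508]
0.2 [0.0022, 0.0, -0.0274, 0.0429, -5.1235, 0.0503]
0.25 [0.0034, 0.0, -0.0327, 0.0434, -6.4126, 0.0498]
0.3 [0.0049, 0.0, -0.0379, 0.044, -7.7018, 0.0494]
0.35 [0.0067, 0.0, -0.0431, 0.0446, -8.9909, 0.0489]
```

```bash
sed -i 's/k=.45/k=.25/' plan.py
python3 - <<'E'
from plan import *
s=bot.read_state()
for th in np.arange(-.0,.401,.05):
    p,T=arc(th,.1128,.0003);print(round(th,2),rel(p,T,s).round(4).tolist())
E
```

```text
-0.0 [0.0, -0.0001, -0.0059, 0.0405, 0.0331, 0.0522]
0.05 [0.0001, -0.0001, -0.0114, 0.0409, -0.6831, 0.0519]
0.1 [0.0006, -0.0001, -0.0169, 0.0412, -1.3993, 0.0517]
0.15 [0.0013, -0.0001, -0.0224, 0.0415, -2.1154, 0.0514]
0.2 [0.0022, -0.0001, -0.0278, 0.0418, -2.8316, 0.0512]
0.25 [0.0035, -0.0001, -0.0332, 0.0422, -3.5478, 0.0509]
0.3 [0.005, -0.0001, -0.0385, 0.0425, -4.264, 0.0506]
0.35 [0.0068, -0.0001, -0.0438, 0.0428, -4.9802, 0.0504]
0.4 [0.0088, -0.0001, -0.0489, 0.0431, -5.6964, 0.0501]
```

```bash
python3 steer.py '[[0, 0, -0.003, 0, 0, 0, 0], [0, 0, -0.006, 0, 0, 0, 0], [0, 0, -0.0085, 0, -0.3, 0, 0], [0.0001, 0, -0.0114, 0, -0.7, 0, 0], [0.0003, 0, -0.014, 0, -1, 0, 0], [0.0006, 0, -0.0169, 0, -1.4, 0, 0], [0.001, 0, -0.0197, 0, -1.8, 0, 0], [0.0013, 0, -0.0224, 0, -2.1, 0, 0], [0.0013, 0, -0.0224, 0, -2.1, 0, 0]]'
python3 - <<'E'
from plan import *
s=bot.read_state();print(np.round(s["joint_positions"],1),np.array(s["force"])@F)
c=optics.capture("scene");cv2.imwrite("pics/s2.png",cv2.resize(c["color"][80:250,200:400,::-1],None,fx=3,fy=3))
for th in np.arange(.2,1.01,.05):
    p,T=arc(th,.1128,.0003);print(round(th,2),rel(p,T,s).round(4).tolist())
E
```

```text
time_s: 5.4
position: [0.5696, 0.0587, 0.1539]
tcp_rot: [[-0.108, 0.876, 0.471], [0.994, 0.112, 0.021], [-0.034, 0.47, -0.882]]
force: [-0.5, -1.6, 2.4]
opening: 0.003
grasp_force: 0.9
[ -8.   26.3 115.3  25.   11.7 -38. ] [ 0.49864372 -1.53083406  2.47089183]
0.2 [0.0013, 0.0, -0.006, 0.0311, -0.6706, 0.0648]
0.25 [0.0024, 0.0, -0.0115, 0.0315, -1.3868, 0.0647]
0.3 [0.0037, 0.0, -0.0168, 0.0319, -2.1029, 0.0645]
0.35 [0.0053, 0.0, -0.0221, 0.0323, -2.8191, 0.0643]
0.4 [0.0071, 0.0, -0.0273, 0.0327, -3.5353, 0.0641]
0.45 [0.0092, 0.0, -0.0324, 0.0332, -4.2515, 0.0639]
0.5 [0.0116, 0.0, -0.0374, 0.0336, -4.9677, 0.0637]
0.55 [0.0142, 0.0, -0.0423, 0.034, -5.6839, 0.0635]
0.6 [0.0171, 0.0, -0.047, 0.0344, -6.4001, 0.0632]
0.65 [0.0202, 0.0001, -0.0516, 0.0348, -7.1163, 0.063]
0.7 [0.0236, 0.0001, -0.056, 0.0351, -7.8325, 0.0628]
0.75 [0.0271, 0.0001, -0.0602, 0.0355, -8.5487, 0.0626]
0.8 [0.0309, 0.0001, -0.0643, 0.0359, -9.2649, 0.0624]
0.85 [0.0349, 0.0001, -0.0682, 0.0363, -9.9811, 0.0622]
0.9 [0.039, 0.0001, -0.0718, 0.0367, -10.6973, 0.062]
0.95 [0.0434, 0.0001, -0.0753, 0.0371, -11.4135, 0.0618]
1.0 [0.0479, 0.0001, -0.0785, 0.0375, -12.1297, 0.0615]
```

View pics/s2.png

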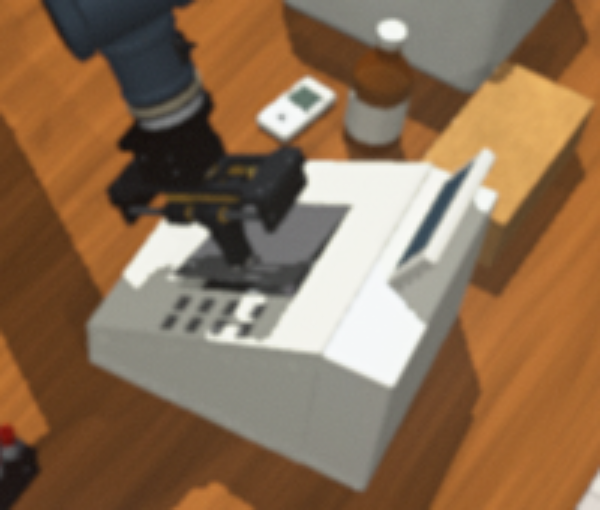

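The view shows the hatch raised, with a dark gap under its free edge near (230,285) and the finger still on it. The latch clicked and contact force is about 2.5 N, so I'll continue round the arc.

```bash
python3 steer.py '[[0.0006, 0, -0.003, 0, -0.3, 0, 0], [0.0013, 0, -0.006, 0, -0.7, 0, 0], [0.0024, 0, -0.0115, 0, -1.4, 0, 0], [0.0037, 0, -0.0168, 0, -2.1, 0, 0], [0.0053, 0, -0.0221, 0, -2.8, 0, 0], [0.0071, 0, -0.0273, 0, -3.5, 0, 0], [0.0092, 0, -0.0324, 0, -4.3, 0, 0], [0.0116, 0, -0.0374, 0, -5, 0, 0], [0.0142, 0, -0.0423, 0, -5.7, 0, 0], [0.0171, 0, -0.047, 0, -6.4, 0, 0], [0.0202, 0, -0.0516, 0, -7.1, 0, 0], [0.0236, 0, -0.056, 0, -7.8, 0, 0], [0.0271, 0, -0.0602, 0, -8.5, 0, 0], [0.0309, 0, -0.0643, 0, -9.3, 0, 0], [0.0349, 0, -0.0682, 0, -10, 0, 0], [0.039, 0, -0.0718, 0, -10.7, 0, 0], [0.0434, 0, -0.0753, 0, -11.4, 0, 0], [0.0479, 0, -0.0785, 0, -12.1, 0, 0]]'
python3 - <<'E'
from plan import *
s=bot.read_state();print(np.round(s["joint_positions"],1),np.array(s["force"])@F, (np.array(s["position"])-hp)@F)
for th in np.arange(1.,2.01,.05):
    p,T=arc(th,.1128,.0003);print(round(th,2),rel(p,T,s).round(4).tolist())
E
```

```text
time_s: 7.25
position: [0.5274, 0.1051, 0.2214]
tcp_rot: [[-0.007, 0.876, 0.482], [0.976, 0.111, -0.187], [-0.218, 0.469, -0.856]]
force: [-0.9, 1.1, 1.7]
opening: 0.006
grasp_force: 0.9
[  7.6  18.5 114.  -37.6  24.1  35.4] [0.09020259 1.1976858  1.84272846] [-0.00020489 -0.05124017  0.09275942]
1.0 [-0.0005, 0.0002, 0.0, -0.008, -0.0651, 0.036]
1.05 [0.0034, 0.0002, -0.0039, -0.0078, -0.7813, 0.0361]
1.1 [0.0076, 0.0002, -0.0076, -0.0076, -1.4975, 0.0361]
1.15 [0.0119, 0.0002, -0.0111, -0.0074, -2.2137, 0.0362]
1.2 [0.0164, 0.0002, -0.0144, -0.0071, -2.9299, 0.0362]
1.25 [0.0211, 0.0002, -0.0174, -0.0069, -3.6461, 0.0363]
1.3 [0.0259, 0.0002, -0.0202, -0.0067, -4.3623, 0.0363]
1.35 [0.0308, 0.0002, -0.0228, -0.0065, -5.0785, 0.0364]
1.4 [0.0359, 0.0002, -0.0251, -0.0062, -5.7947, 0.0364]
1.45 [0.0411, 0.0002, -0.0271, -0.006, -6.5109, 0.0365]
1.5 [0.0464, 0.0002, -0.0289, -0.0058, -7.2271, 0.0365]
1.55 [0.0518, 0.0002, -0.0304, -0.0055, -7.9433, 0.0365]
1.6 [0.0572, 0.0002, -0.0317, -0.0053, -8.6595, 0.0366]
1.65 [0.0628, 0.0002, -0.0326, -0.0051, -9.3757, 0.0366]
1.7 [0.0683, 0.0002, -0.0333, -0.0049, -10.0919, 0.0367]
1.75 [0.0739, 0.0002, -0.0338, -0.0046, -10.8081, 0.0367]
1.8 [0.0795, 0.0003, -0.0339, -0.0044, -11.5243, 0.0367]
1.85 [0.0851, 0.0003, -0.0337, -0.0042, -12.2405, 0.0368]
1.9 [0.0907, 0.0003, -0.0333, -0.0039, -12.9567, 0.0368]
1.95 [0.0963, 0.0003, -0.0326, -0.0037, -13.6729, 0.0368]
2.0 [0.1019, 0.0003, -0.0316, -0.0035, -14.3891, 0.0369]
```

```bash
python3 steer.py '[[0.0034, 0, -0.0039, 0, -0.8, 0, 0], [0.0076, 0, -0.0076, 0, -1.5, 0, 0], [0.0119, 0, -0.0111, 0, -2.2, 0, 0], [0.0164, 0, -0.0144, 0, -2.9, 0, 0], [0.0211, 0, -0.0174, 0, -3.6, 0, 0], [0.0259, 0, -0.0202, 0, -4.4, 0, 0], [0.0308, 0, -0.0228, 0, -5.1, 0, 0], [0.0359, 0, -0.0251, 0, -5.8, 0, 0], [0.0411, 0, -0.0271, 0, -6.5, 0, 0], [0.0464, 0, -0.0289, 0, -7.2, 0, 0], [0.0518, 0, -0.0304, 0, -7.9, 0, 0], [0.0572, 0, -0.0317, 0, -8.7, 0, 0], [0.0628, 0, -0.0326, 0, -9.4, 0, 0], [0.0683, 0, -0.0333, 0, -10.1, 0, 0], [0.0739, 0, -0.0338, 0, -10.8, 0, 0], [0.0795, 0, -0.0339, 0, -11.5, 0, 0], [0.0851, 0, -0.0337, 0, -12.2, 0, 0], [0.0907, 0, -0.0333, 0, -13, 0, 0], [0.0963, 0, -0.0326, 0, -13.7, 0, 0], [0.1019, 0, -0.0316, 0, -14.4, 0, 0]]'
python3 - <<'E'
from plan import *
s=bot.read_state();print(np.round(s["joint_positions"],1),np.array(s["force"])@F, (np.array(s["position"])-hp)@F)
c=optics.capture("scene");cv2.imwrite("pics/s3.png",cv2.resize(c["color"][80:250,200:400,::-1],None,fx=3,fy=3))
E
```

```text
time_s: 9.25
position: [0.5116, 0.2102, 0.2262]
tcp_rot: [[0.114, 0.876, 0.469], [0.898, 0.111, -0.426], [-0.426, 0.469, -0.774]]
force: [-0.4, 0.2, -0.1]
opening: -0.0
grasp_force: 0.0
[ 29.9  26.4 103.4 -52.   49.9  64.8] [-0.38727621  0.29011847  0.05677592] [-0.00017923  0.05497285  0.09822961]
```

View pics/s3.png

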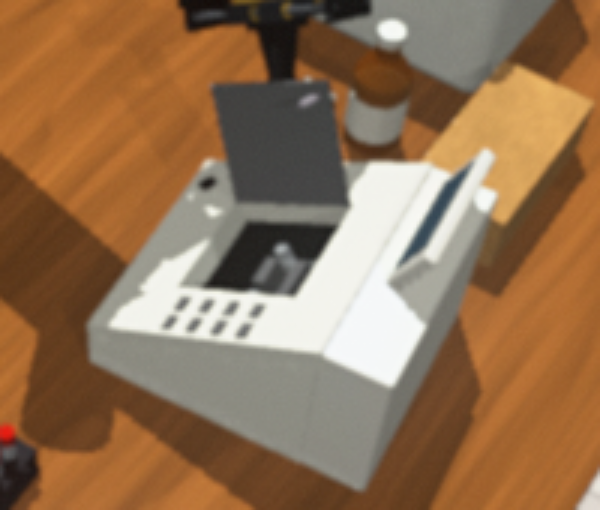

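The view shows the hatch standing open on its stop, the fingers clear behind it, and the carrier with its fin (283,250) in the well. Next I'll go over the top of the hatch to above the well.

Run:
```python
from plan import *
s=bot.read_state()
print("fin pred",proj("scene",hp-.077*v-.02*n))
for vv,nn,ph in((.09,.20,.2),(0.,.22,0),(-.077,.20,-.14),(-.077,.10,-.14)):
    print(rel(hp+vv*v+nn*n,tool(ph),s).round(4).tolist())
```

```text
fin pred [[288.12156046 169.18212137]]
[-0.0194, 0.0001, -0.1062, 0.0133, 17.2528, 0.0717]
[-0.1079, -0.0, -0.0805, 0.0061, 28.7119, 0.0732]
[-0.1659, -0.0001, -0.026, 0.001, 36.7333, 0.0739]
[-0.1178, -0.0001, 0.0617, 0.001, 36.7333, 0.0739]
```

```bash
python3 steer.py '[[0.01, 0, -0.03, 0, 0, 0, 0], [0.01, 0, -0.07, 0, 0, 0, 0], [0, 0, -0.106, 0, 8, 0, 0], [-0.0194, 0, -0.106, 0, 17, 0, 0.5], [-0.06, 0, -0.095, 0, 23, 0, 0.5], [-0.108, 0, -0.08, 0, 28.7, 0, 0.5], [-0.166, 0, -0.026, 0, 36.7, 0, 0.5], [-0.166, 0, -0.026, 0, 36.7, 0, 0.5], [-0.166, 0, -0.026, 0, 36.7, 0, 0.5]]' | head -3
python3 - <<'E'
from plan import *
s=bot.read_state();w=optics.capture("wrist");cv2.imwrite("pics/w4.png",w["color"][:,:,::-1]);np.savez("pics/w4.npz",pos=s["position"],rot=s["tcp_rot"],**w)
print((np.array(s["position"])-hp)@F,np.round(s["joint_positions"],1),s["force"])
print(rel(hp-.077*v+.10*n,tool(-.14)).round(4).tolist())
E
```

```text
time_s: 10.2
position: [0.4638, 0.1286, 0.3123]
tcp_rot: [[-0.168, 0.894, 0.415], [0.982, 0.117, 0.146], [0.082, 0.432, -0.898]]
[-0.01067035 -0.01998379  0.20129275] [ -4.6   2.7 113.4  15.8  40.9 -23.2] [-0.39776087 -0.77714783 -1.000141  ]
[-0.0611, 0.0137, 0.095, -2.3266, 2.9286, -0.1331]
```

View pics/w4.png

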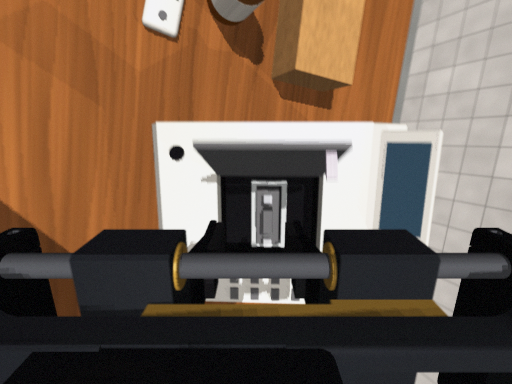

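```bash
python3 steer.py '[[0, 0, 0, 0, 0, 0, 0.5], [0, 0, 0, 0, 0, 0, 0.5]]' | head -2
python3 - <<'E'
from plan import *
print(rel(hp-.077*v+.20*n,tool(-.14)).round(4).tolist())
print(rel(hp-.077*v+.15*n,tool(-.14)).round(4).tolist())
E
```

```text
time_s: 10.45
position: [0.4637, 0.1293, 0.3119]
[-0.0576, 0.0107, -0.0047, -2.497, 2.8537, -0.151]
[-0.0621, 0.0129, 0.045, -2.497, 2.8537, -0.151]
```

```bash
python3 steer.py '[[-0.03, 0.006, -0.002, -1.2, 1.4, 0, 0.5], [-0.0576, 0.0107, -0.0047, -2.5, 2.85, -0.15, 0.5], [-0.0576, 0.0107, -0.0047, -2.5, 2.85, -0.15, 0.5], [-0.0576, 0.0107, -0.0047, -2.5, 2.85, -0.15, 0.5]]' | head -2
python3 - <<'E'
from plan import *
s=bot.read_state();w=optics.capture("wrist");np.savez("pics/w5.npz",pos=s["position"],rot=s["tcp_rot"],**w)
cv2.imwrite("pics/w5.png",cv2.resize(w["color"][120:290,160:380,::-1],None,fx=3.5,fy=3.5,interpolation=cv2.INTER_CUBIC))
print((np.array(s["position"])-hp)@F,np.round(s["joint_positions"],1))
M=w["mount"];K=w["K"]
def pw(P):
    t=(np.array(P)-s["position"])@np.array(s["tcp_rot"]);c=(t-M[:3,3])@M[:3,:3];c=c*[1,-1,-1];q=K@c;return q[:2]/q[2]
for nm,a in dict(fin00=(-.007,-.018,.058),fin11=(.007,.018,.058),cuvp=(0,.034,.054),cuvm=(0,-.034,.054),foot=(-.018,-.045,.03),foot1=(.018,.045,.03)).items():
    print(nm,pw(hp+F@(np.array(a)+[0,-.077,-.078])).round(1))
print("mouth",[pw(hp+F@[a,b,0]).round(0).tolist() for a in(-.072,.072) for b in(.002,-.132)])
E
```

```text
time_s: 10.85
position: [0.4809, 0.0743, 0.316]
[ 6.51020485e-05 -7.59931092e-02  1.99831953e-01] [-16.4   2.8 113.9  27.2  43.7 -42.3]
fin00 [249.9 204.1]
fin11 [259.7 179.2]
cuvp [254.8 167.8]
cuvm [254.8 214.4]
foot [243.2 217.9]
foot1 [266.7 159.7]
mouth [[200.0, 134.0], [203.0, 233.0], [309.0, 135.0], [307.0, 233.0]]
```

View pics/w5.png

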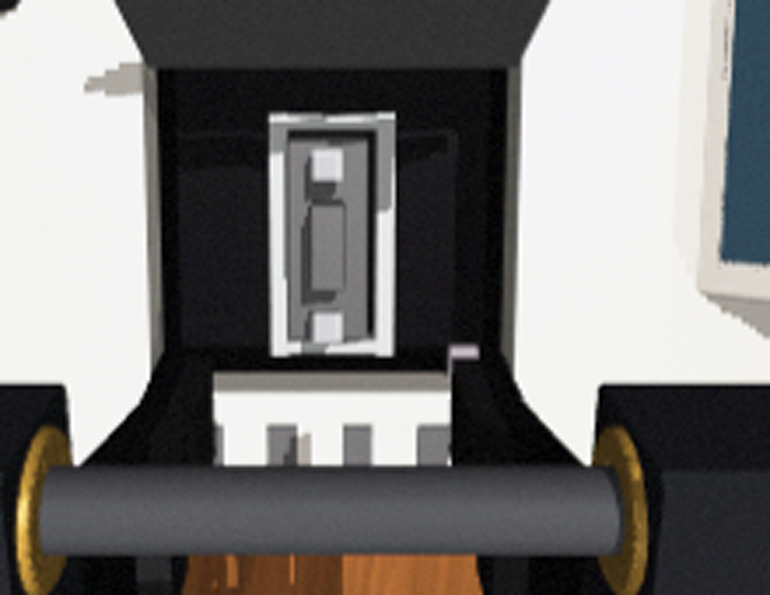

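The crop shows the carrier in its cradle. The fin top spans crop (313–345, 203–290), about 1–1.5 mm to -u and +v of my prediction. The mouth is clear and the hatch is behind it (+v).

Run:
```python
from plan import *
for nn in(.1,0,-.044):print(rel(hp-.0735*v-.0012*u+nn*n,tool(-.14)).round(4).tolist())
```

```text
[-0.0123, -0.001, 0.0992, -0.0321, -0.1084, 0.139]
[-0.0264, -0.001, 0.1982, -0.0321, -0.1084, 0.139]
[-0.0326, -0.001, 0.2417, -0.0321, -0.1084, 0.139]
```

```bash
python3 steer.py '[[-0.005, -0.001, 0.04, 0, 0, 0, 0.5], [-0.01, -0.001, 0.08, 0, 0, 0, 0.5], [-0.0155, -0.001, 0.12, 0, 0, 0, 0.5], [-0.0205, -0.001, 0.155, 0, 0, 0, 0.5], [-0.0235, -0.001, 0.178, 0, 0, 0, 0.5], [-0.0264, -0.001, 0.198, 0, 0, 0, 0.5], [-0.0264, -0.001, 0.198, 0, 0, 0, 0.5], [-0.0264, -0.001, 0.198, 0, 0, 0, 0.5]]'
python3 - <<'E'
from plan import *
s=bot.read_state();print((np.array(s["position"])-hp)@F,np.round(s["joint_positions"],1))
print(rel(hp-.0735*v-.0012*u-.044*n,tool(-.14)).round(4).tolist())
E
```

```text
time_s: 11.7
position: [0.5728, 0.0887, 0.1395]
tcp_rot: [[-0.193, 0.876, 0.443], [0.973, 0.114, 0.199], [0.124, 0.47, -0.874]]
force: [-0.9, 0.8, 0.5]
opening: 0.502
grasp_force: 0.0
[-0.00072199 -0.07324771  0.00027173] [-11.   28.8 114.8  54.5  20.1 -69.7]
[-0.0065, -0.0005, 0.0438, -0.0154, -0.1531, 0.1885]
```

```bash
python3 steer.py '[[-0.0022, 0, 0.015, 0, 0, 0, 0.5], [-0.0044, 0, 0.03, 0, 0, 0, 0.5], [-0.0055, 0, 0.038, 0, 0, 0, 0.5], [-0.0065, -0.0005, 0.0438, 0, 0, 0, 0.5], [-0.0065, -0.0005, 0.0438, 0, 0, 0, 0.5], [-0.0065, -0.0005, 0.0438, 0, 0, 0, 0.5]]' && python3 steer.py '[[0, 0, 0, 0, 0, 0, 0.3], [0, 0, 0, 0, 0, 0, 0.2], [0, 0, 0, 0, 0, 0, 0.1], [0, 0, 0, 0, 0, 0, 0], [0, 0, 0, 0, 0, 0, 0], [0, 0, 0, 0, 0, 0, 0], [0, 0, 0, 0, 0, 0, 0]]'
python3 - <<'E'
from plan import *
s=bot.read_state();print((np.array(s["position"])-hp)@F,np.round(s["joint_positions"],1),np.array(s["force"])@F)
print(rel(s["position"]+.01*n,np.array(s["tcp_rot"])).round(4).tolist())
E
```

```text
time_s: 12.3
position: [0.5937, 0.0892, 0.1012]
tcp_rot: [[-0.191, 0.875, 0.446], [0.974, 0.112, 0.197], [0.123, 0.472, -0.873]]
force: [-0.0, -0.6, 0.4]
opening: 0.498
grasp_force: 0.0
time_s: 13.0
position: [0.5934, 0.0889, 0.1]
tcp_rot: [[-0.19, 0.876, 0.444], [0.974, 0.111, 0.197], [0.123, 0.47, -0.874]]
force: [-0.5, 0.2, -0.2]
opening: 0.162
grasp_force: 29.9
[-0.00116014 -0.07559854 -0.04419137] [-10.4  34.4 113.3  65.1  17.6 -80.2] [-0.50445068  0.25725264  0.07845309]
[0.0014, 0.0, -0.0099, 0.0, 0.0, 0.0]
```

```bash
python3 - <<'E'
from plan import *
s=bot.read_state();R0=np.array(s["tcp_rot"]);pc=hp+F@[-.0012,-.0755,-.078]
np.savez("grip.npz",Rc=R0.T@F,pc=R0.T@(pc-s["position"]));print((R0.T@(pc-s["position"])).round(4))
E
python3 steer.py '[[0.0004, 0, -0.003, 0, 0, 0, 0], [0.0011, 0, -0.008, 0, 0, 0, 0], [0.0021, 0, -0.015, 0, 0, 0, 0], [0.0035, 0, -0.025, 0, 0, 0, 0], [0.0056, 0, -0.04, 0, 0, 0, 0], [0.0084, 0, -0.06, 0, 0, 0, 0], [0.0119, 0, -0.085, 0, 0, 0, 0], [0.0154, 0, -0.11, 0, 0, 0, 0], [0.0196, 0, -0.14, 0, 0, 0, 0], [0.0238, 0, -0.17, 0, 0, 0, 0], [0.028, 0, -0.2, 0, 0, 0, 0], [0.028, 0, -0.2, 0, 0, 0, 0], [0.028, 0, -0.2, 0, 0, 0, 0]]'
python3 - <<'E'
from plan import *
g=np.load("grip.npz")
def tgt(c,yaw):
    Rt=R.from_euler("z",yaw,degrees=True).as_matrix()@g["Rc"].T;return np.array(c)-Rt@g["pc"],Rt
s=bot.read_state();print((np.array(s["position"])-hp)@F,np.round(s["joint_positions"],1),s["force"])
for c in((.54,-.1,.24),(.626,-.268,.15),(.626,-.268,.03)):
    p,T=tgt(c,2.3);print(rel(p,T).round(4).tolist(),p.round(3))
w=optics.capture("top");cv2.imwrite("pics/t6.png",w["color"][:,:,::-1])
E
```

```text
[-0.0046 -0.0001  0.0335]
time_s: 14.3
position: [0.4992, 0.0766, 0.2791]
tcp_rot: [[-0.19, 0.875, 0.446], [0.974, 0.111, 0.196], [0.122, 0.472, -0.873]]
force: [0.7, 0.9, -2.0]
opening: 0.159
grasp_force: 29.9
[-0.0009499  -0.07601868  0.15850729] [-15.2   8.  115.4  30.5  37.2 -45.8] [ 0.67853461  0.91478074 -2.04403814]
[-0.1805, 0.0135, -0.0119, 27.168, -1.1104, 8.6818] [ 0.54  -0.1    0.274]
[-0.3715, 0.0276, 0.072, 27.168, -1.1104, 8.6818] [ 0.626 -0.268  0.184]
[-0.3862, -0.0291, 0.1768, 27.168, -1.1104, 8.6818] [ 0.626 -0.268  0.064]
```

```bash
python3 steer.py '[[-0.04, 0.003, -0.003, 6, 0, 2, 0], [-0.08, 0.006, -0.006, 12, -0.5, 4, 0], [-0.12, 0.009, -0.009, 18, -0.8, 6, 0], [-0.155, 0.0115, -0.011, 23, -1, 7.5, 0], [-0.1805, 0.0135, -0.012, 27.2, -1.1, 8.7, 0], [-0.215, 0.016, 0.003, 27.2, -1.1, 8.7, 0], [-0.255, 0.019, 0.021, 27.2, -1.1, 8.7, 0], [-0.295, 0.022, 0.038, 27.2, -1.1, 8.7, 0], [-0.335, 0.025, 0.056, 27.2, -1.1, 8.7, 0], [-0.36, 0.027, 0.067, 27.2, -1.1, 8.7, 0], [-0.3715, 0.0276, 0.072, 27.2, -1.1, 8.7, 0], [-0.3715, 0.0276, 0.072, 27.2, -1.1, 8.7, 0], [-0.3715, 0.0276, 0.072, 27.2, -1.1, 8.7, 0], [-0.3715, 0.0276, 0.072, 27.2, -1.1, 8.7, 0]]'
python3 - <<'E'
from plan import *
g=np.load("grip.npz")
s=bot.read_state();print(np.round(s["joint_positions"],1))
R0=np.array(s["tcp_rot"]);print("carrier",(np.array(s["position"])+R0@g["pc"]).round(4),"\n",(R0@g["Rc"]).round(3))
w=optics.capture("wrist");sc=optics.capture("scene")
a=cv2.resize(sc["color"][200:330,150:310,::-1],(600*160//240,325));b=w["color"][:,:,::-1][60:384]
o=np.zeros((330,a.shape[1]+512,3),np.uint8);o[:325,:a.shape[1]]=a;o[:324,a.shape[1]:]=b;o=cv2.resize(o,(800,int(330*800/o.shape[1])));cv2.imwrite("pics/p7.png",o)
M=w["mount"];K=w["K"]
def pw(P):
    t=(np.array(P)-s["position"])@R0;c=(t-M[:3,3])@M[:3,:3];c=c*[1,-1,-1];q=K@c;return q[:2]/q[2]
Wt=[(0.694,-.199),(0.7,-.331),(0.558,-.336),(0.553,-.205)];print("tray wrist px",[pw([*q,.014]).round(0).tolist() for q in Wt])
E
```

```text
time_s: 15.75
position: [0.6261, -0.2663, 0.1835]
tcp_rot: [[-0.042, 0.999, -0.007], [0.989, 0.042, 0.142], [0.142, -0.001, -0.99]]
force: [-0.1, -0.3, -1.7]
opening: 0.16
grasp_force: 29.9
[-35.3  38.7  72.4   6.6  74.1 -39.9]
carrier [ 0.626  -0.2662  0.1497] 
 [[ 0.999 -0.041  0.002]
 [ 0.041  0.999 -0.002]
 [-0.002  0.002  1.   ]]
tray wrist px [[313.0, 144.0], [310.0, 249.0], [199.0, 248.0], [197.0, 144.0]]
```

View pics/p7.png

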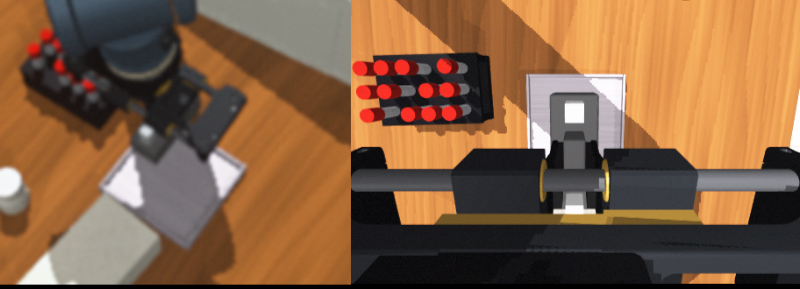

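The right half (wrist view) shows the tray where predicted, with its back edge at wrist row 144. The carrier is upright between the fingers above the tray, so I'll lower it.

```bash
python3 steer.py '[[-0.005, 0, 0.035, 0, 0, 0, 0], [-0.01, 0, 0.07, 0, 0, 0, 0], [-0.0143, 0, 0.1, 0, 0, 0, 0], [-0.0172, 0, 0.12, 0, 0, 0, 0], [-0.0186, 0, 0.13, 0, 0, 0, 0], [-0.0196, 0, 0.1366, 0, 0, 0, 0], [-0.0196, 0, 0.1366, 0, 0, 0, 0], [-0.0196, 0, 0.1366, 0, 0, 0, 0]]' | grep -E "pos|force"; python3 steer.py '[[-0.0003, 0, 0.002, 0, 0, 0, 0], [-0.0006, 0, 0.004, 0, 0, 0, 0], [-0.0006, 0, 0.004, 0, 0, 0, 0]]'| grep -E "pos|force";  python3 steer.py '[[-0.0001, 0, 0.001, 0, 0, 0, 0], [-0.0003, 0, 0.002, 0, 0, 0, 0], [-0.0003, 0, 0.002, 0, 0, 0, 0]]'| grep -E "pos|force"
```

```text
position: [0.627, -0.2685, 0.0463]
force: [-0.4, 0.1, -1.3]
grasp_force: 29.9
position: [0.6261, -0.2681, 0.041]
force: [0.5, 0.2, -1.8]
grasp_force: 29.9
position: [0.6259, -0.268, 0.0386]
force: [0.7, 0.0, -2.9]
grasp_force: 29.9
```

```bash
python3 steer.py '[[-0.0001, 0, 0.001, 0, 0, 0, 0], [-0.0001, 0, 0.001, 0, 0, 0, 0]]'| grep -E "pos|force";  python3 steer.py '[[-0.0001, 0, 0.001, 0, 0, 0, 0], [-0.0001, 0, 0.001, 0, 0, 0, 0]]'| grep -E "pos|force"
```

```text
position: [0.626, -0.2679, 0.0376]
force: [0.3, -0.9, -2.0]
grasp_force: 29.9
position: [0.6262, -0.268, 0.037]
force: [-0.3, 0.1, 0.3]
grasp_force: 30.0
```

Contact: the force rose from -2 N to about 0. One slight step more, then release.

```bash
python3 steer.py '[[-0.0001, 0, 0.0007, 0, 0, 0, 0], [-0.0001, 0, 0.0007, 0, 0, 0, 0]]'| grep -E "pos|force"; python3 steer.py '[[0, 0, 0, 0, 0, 0, 0.19], [0, 0, 0, 0, 0, 0, 0.25], [0, 0, 0, 0, 0, 0, 0.35], [0, 0, 0, 0, 0, 0, 0.4], [0, 0, 0, 0, 0, 0, 0.4]]'| grep -E "pos|force|open"
```

```text
position: [0.6261, -0.268, 0.037]
force: [-2.6, 1.1, 4.3]
grasp_force: 30.0
position: [0.6261, -0.2679, 0.0359]
force: [0.2, 1.1, 0.4]
opening: 0.38
grasp_force: 0.0
```

```bash
python3 steer.py '[[0.0014, 0, -0.01, 0, 0, 0, 0.4], [0.0043, 0, -0.03, 0, 0, 0, 0.4], [0.0086, 0, -0.06, 0, 0, 0, 0.4], [0.014, 0, -0.1, 0, 0, 0, 0.4], [0.02, 0, -0.14, 0, 0, 0, 0.4], [0.0284, 0, -0.2, 0, 0, 0, 0.4], [0.0284, -0.05, -0.2, 0, 0, 0, 0.4], [0.0284, -0.1, -0.2, 0, 0, 0, 0.4], [0.0284, -0.15, -0.2, 0, 0, 0, 0.4], [0.0284, -0.18, -0.2, 0, 0, 0, 0.4], [0.0284, -0.18, -0.2, 0, 0, 0, 0.4], [0.0284, -0.18, -0.2, 0, 0, 0, 0.4]]'
python3 - <<'E'
from plan import *
t=optics.capture("top")["color"][:,:,::-1];s=optics.capture("scene")["color"][:,:,::-1]
a=cv2.resize(t[90:260,140:440],None,fx=1.33,fy=1.33,interpolation=2);b=cv2.resize(s[90:330,150:400],None,fx=1.6,fy=1.6,interpolation=2)
o=np.zeros((max(len(a),len(b)),a.shape[1]+b.shape[1],3),np.uint8);o[:len(a),:a.shape[1]]=a;o[:len(b),a.shape[1]:]=b;print(o.shape);cv2.imwrite("pics/f8.png",o)
E
```

```text
time_s: 19.55
position: [0.4467, -0.276, 0.2394]
tcp_rot: [[-0.039, 0.999, -0.005], [0.989, 0.039, 0.14], [0.14, 0.0, -0.99]]
force: [0.3, -0.1, 0.0]
opening: 0.399
grasp_force: 0.0
(384, 799, 3)
```

View pics/f8.png

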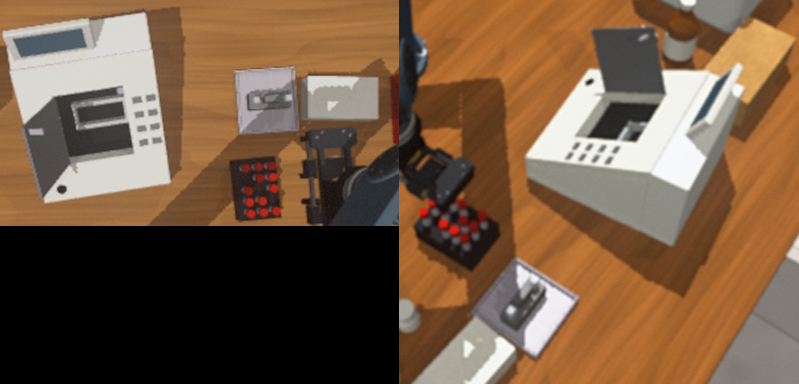

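The final view shows the carrier standing upright inside the tray, at (268,100) from the top and (523,302) in the scene view. The hatch is open, the bystanders are in place and the gripper is clear.

```bash
python3 -c "
from rig import bot, optics
print(bot.hand_in())"
```

```text
the job is handed in; nothing more can be done
None
```

The job is handed in at about 20 s: the hatch was clicked, eased open with the fingers following it and left standing open, and the carrier is upright inside the steel tray with the gripper clear (the hand-in returned no verdict).

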